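# Wedge a vial carrier into its tapered dovetail way

### The arm

A 7-joint arm with a two-finger parallel gripper is mounted at the origin on a cart in front of the work surface, level with it; the furniture and walls round the work are solid. World frame = base frame: x ahead of the robot, y to its left, z up, the work surface at z = 0. Lengths are in m, angles in degrees, forces in N, time in s.
With the tool pointing down it reaches from about 0.425 to 0.875 m from the base axis. Payload 4.7 kg.
Tool frame: the origin (TCP) lies at the very end of the fingers, on their centre line; the grasp point (between the pads) lies 19 mm behind it; z points along the fingers, y is the line along which they close (so a half turn about z gives the same grasp; the last joint's range is limited). The gripper opens to 87 mm and grips with 3 to 60 N. Pads are 19 mm wide; open, the fingers measure 117 mm over their backs; the gripper's body (75 mm by 190 mm) begins 51 mm behind the grasp point.
Start: joints at [-76.37, 18.392, -4.016, 83.108, 1.295, 78.541, -3.26], TCP at [0.144, 0.634, 0.223] pointing down, gripper open.
Joint ranges: [-163.93, 163.93], [-17.29, 119.83], [-79.2, 71.16], [3.27, 140.29], [-89.18, 269.18], [5.43, 117.66], [-154.24, 154.24]. Speed limits (degrees/s): [147.25, 147.25, 180, 180, 180, 180, 180].

### API

Orientations are given as [roll, pitch, yaw] about the fixed x, y, z axes, in that order (R = Rz(yaw) Ry(pitch) Rx(roll)).
In Python, from cell import get_obs, eyes, env gives the robot as it stands.
- The arm moves only by the tool servo_tool, never from a script. Its argument "series" is a list that holds one entry, the list of rows, each a list of 7 numbers: the shift along the tool's x, y, z in units of 300 mm (1.0 is 300 mm), then the turn, a rotation vector about the tool's x, y, z in units of pi rad (1.0 is pi rad), then the opening, from 0 (shut) to 1 (fully open). In form: [[[tx, ty, tz, wx, wy, wz, gripper], ...]]. A call has 1 to 12 rows; each row is the pose to reach, as a shift and turn from the pose commanded when the call began, along the tool's axes at that moment, turning the shorter way round; what a row does not reach only later rows make up. A row lasts 1/12 s, in which the tool goes at most 41.7 mm and 7.16 degrees, less where a joint would pass 70% of its speed; a pose out of reach is approached as far as the arm can. A call with a number of a shift or a turn outside -1 to 1 is refused whole. A call with a gripper value outside its range is refused whole. The fingers move at their own pace and stop on an object; "grip_force" is the grip in N (left out, the last holds). Time passes only in rows, so rows that repeat a pose let the fingers close. It gives the time, the measured TCP pose, the force, the opening and the grip force at its end, in the units of the state.
- get_obs(): the state, without advancing time (a new reading comes with each control period).
- eyes.read_camera(name): name is "scene" or "side" or "wrist"; returns a dict with "frame" (384x512x3 uint8, red, green, blue), "depth" (384x512 float32, m along the optical axis (not along the pixel's ray), 0 where there is no reading), "fx", "fy", "cx", "cy" (pixels), "origin" and "rotation" of the camera in the world; the wrist camera has in their place "mount" (4x4, takes a point from camera to tool coordinates, whose origin is the TCP and whose axes are the flange's). Camera axes: x right, y down, z forward; pixel columns grow to the right and rows downward; lengths in m; the calibration is good to about 2 mm. A picture is of the moment at which its call begins: read the wrist's pose just before it.
- env.sign_off(): hands the job in; it is judged then, once.
The state is a dict: "time_s": time; "qpos": joint angles; "joint_velocities": joint speeds; "effort": joint torques, N m; "tool_pos": TCP position; "tool_rot": TCP orientation; "force": force on the tool from outside, world axes, zero at the start; "wrist_torque": the same for the moment, N m; "grip_width": finger opening in m; "grasp_force": force on a finger pad.
Only numpy, scipy, OpenCV 4.12 (cv2) and the standard library are available. Lean on these libraries where they do the work, as an engineer would, in place of code of your own. Each camera call takes 0.05 s, during which the arm holds its last target. There are 200 camera calls.

### The job

Fit the loose vial carrier to the dovetail way on the bench: pick it up, set its foot in the open end of the way with the narrow end leading, and slide it along until it wedges tight with its foot flat on the channel floor, so that it still sits tight between the jaws when you have let go. Press it home firmly by hand feel but never ram it, and leave the cups, the tube tray and the forceps where they are.

Things in the scene. Friction and masses are not known exactly. Their poses are not given: they have to be found in the camera images.
- way: Dovetail way, grey plate, screwed down. Origin: centre of the underside of its base plate, 180 (x) x 112 (y) x 10 mm high; +x points along the way from its open to its narrow end, z up. The plate is bare for x = -90 to -26 mm (the apron, level with the channel floor). From x = -10 to 80 mm a straight steel jaw stands at the -y side; at the +y side a tapered gib closes in by 6 degrees towards +x.
- way_mouth (a point): Mouth of the way, on the channel floor, 10 mm behind the middle of the plate; axes as the way's. The gib starts between 16 mm before and 6 mm past it. Side play of the carrier here: 4 to 9 mm, all towards +y, shrinking to nothing as it goes in. Both jaws lean 15 degrees over the channel, so the foot cannot be lifted out; their tops are 14.5 mm above the floor.
- way_home (a point): Point on the channel floor, 30 mm past the middle of the plate; axes as the way's. The gib is set anew each time: carrier_mid wedges 16 to 45 mm past the middle of the plate (y within 1.5 mm of 0), to be found by feel. It can bind early on one jaw: ease off and press again. 12 to 20 N along +x wedges it and friction then holds it; below 8 N it is not tight; 30 N or more harms the way.
- carrier_mid (a point): Middle of the loose dark steel vial carrier (0.2 to 0.33 kg, 64 mm long in x, 70 mm high, upright), 35 mm above its flat underside. +x points to its narrow, leading end. Its foot is a tapered dovetail 12 mm high: at the underside the straight side is at y = -24 mm, the tapered side at y = +27.4 mm at the rear end and +20.6 mm at the front.
- carrier_fin (a point): Middle of the carrier's black upright grip fin, 12 mm thick (y), 34 mm long (x), 44 mm high, standing on the deck (26 mm above the underside). This point is 11 mm behind carrier_mid and 13 mm above it. Grip it from above across its thickness. In front of it on the deck is a round vial socket, 21 mm across, 18 mm high, 30 mm ahead of this point.
- carrier_tail (a point): Middle of the flat upright rear face of the carrier's block: 32 mm behind carrier_mid, 1 mm to its -y side, 19 mm above the underside. The face is 28 mm wide and reaches up to the deck, 26 mm above the underside, so its upper part stays above the jaws. Pushed here with the foot flat on the floor the carrier stays wedged; wedged while held up or tilted by the fin, it comes loose on release.
- cup_b: Loose specimen cup with a yellow lid, 62 mm across, 69 mm high; origin at its underside. A bystander.
- cup_c: Loose specimen cup with a red lid, 62 mm across, 69 mm high; origin at its underside. A bystander.
- tube_tray_a: Loose white tray of small tubes, 89 x 162 x 44 mm; origin at its underside. A bystander.
- forceps: Loose steel forceps lying flat, 131 mm long, 8 mm high. A bystander.

How it is judged:
By the outcome, as a careful person would: the job done as asked, in the order asked, and still so for the second after the job is handed in, with the robot touching nothing.
It also fails if it takes over 69 s, if anything falls off the work surface, if the arm or the gripper's body presses on something with over 40 N, if the wrist force passes 120 N, or if a joint passes its speed limit or range.

## Working session

There is one attempt and no reset: what is moved stays moved. The work goes in short steps, Python scripts to look and compute and a tool call to move; the robot and the scene stay as the last step left them, time stands still between calls to the robot, and variables do not carry over. Pictures are saved under pics/ and viewed, at most 10 in all, crops included, and the job is handed in when it is done.

Besides the shell and the picture viewer there is one more tool, called after ">>>" as name(argument=value, ...) on one line, values as JSON. servo_tool: Moves the arm, as the interface text tells. Shifts and turns lie within -1 to 1; 1 stands for 300 mm of shift or pi rad of turn. Its arguments: {"type":"object","properties":{"series":{"type":"array"},"grip_force":{"type":"number"}},"required":["series"]}

```bash
mkdir -p pics
cat > h.py <<'E'
import numpy as np,cv2
from cell import get_obs,eyes,env
from scipy.spatial.transform import Rotation as R
def cam(n):
    o=get_obs(); c=eyes.read_camera(n)
    if n=="wrist":
        T=np.eye(4);T[:3,:3]=R.from_euler('xyz',o['tool_rot'],degrees=True).as_matrix();T[:3,3]=o['tool_pos']
        M=T@np.array(c['mount'])
        c['rotation'],c['origin']=M[:3,:3],M[:3,3]
    v,u=np.mgrid[:384,:512]; d=c['depth']
    P=np.stack([(u-c['cx'])/c['fx']*d,(v-c['cy'])/c['fy']*d,d],-1)
    c['P']=P@np.array(c['rotation']).T+np.array(c['origin']); c['P'][d==0]=np.nan
    return c
def save(n,c):
    cv2.imwrite(f'pics/{n}.png',c['frame'][:,:,::-1]); np.savez(f'{n}.npz',P=c['P'],f=c['frame'])
E
python3 - <<'E'
from h import *
o=get_obs();print(o)
cs=[cam(n) for n in("scene","side")]
for n,c in zip(("scene0","side0"),cs):save(n,c)
E
```

```text
{'time_s': 0.0, 'qpos': array([-76.36901676,  18.43777698,  -4.01609267,  83.17625506,
         1.29514798,  78.53959641,  -3.26103484]), 'joint_velocities': array([-0.00081898, -0.0602213 ,  0.02634295,  0.00076249, -0.00734929,
        0.13059671, -0.06669107]), 'effort': array([-1.03309515e-05, -4.91314960e+01, -4.04216917e-01, -3.12512612e+01,
       -6.39030640e-02,  4.41066083e-02,  2.10506696e-04]), 'tool_pos': array([0.14418318, 0.63323512, 0.22146426]), 'tool_rot': array([-1.79891626e+02,  5.75373814e-03,  1.67178329e+02]), 'force': array([ 0.55195945, -0.263431  ,  0.37313637]), 'wrist_torque': array([ 0.02897894,  0.0387634 , -0.04630815]), 'grasp_force': 0.0, 'grip_width': 0.08728461051265544}Traceback (most recent call last):
  File "<stdin>", line 3, in <module>
  File "h.py", line 12, in cam
    c['P']=P@np.array(c['rotation']).T+np.array(c['origin']); c['P'][d==0]=np.nan
           ~~~~~~~~~~~~~~~~~~~~~~~~~~~^~~~~~~~~~~~~~~~~~~~~~
ValueError: operands could not be broadcast together with shapes (384,512) (3,)
```

```bash
sed -i "s/^    v,u=/    r=np.array(c['rotation']); r=R.from_euler('xyz',r,degrees=True).as_matrix() if r.shape==(3,) else r; c['rotation']=r\n    v,u=/" h.py
python3 - <<'E'
from h import *
for n in ("scene","side"):
    c=cam(n);save(n+'0',c);print(n,c['origin'],c['rotation'],c['P'][300,256])
E
```

```text
scene [-0.34895624 -1.12843264  0.95316141] [[ 0.77025632 -0.36408191  0.52359293]
 [-0.63745325 -0.41516726  0.64906817]
 [-0.01893534 -0.83371488 -0.55187041]] [ 0.75223505  0.25223766 -0.89204899]
side [ 0.22380669 -1.25519068  1.16141374] [[ 0.97857733 -0.13131176  0.15856745]
 [-0.20576028 -0.650002    0.73154638]
 [ 0.00700852 -0.74850159 -0.66309596]] [ 0.39941158 -0.46658977 -0.00097578]
```

View pics/scene0.png

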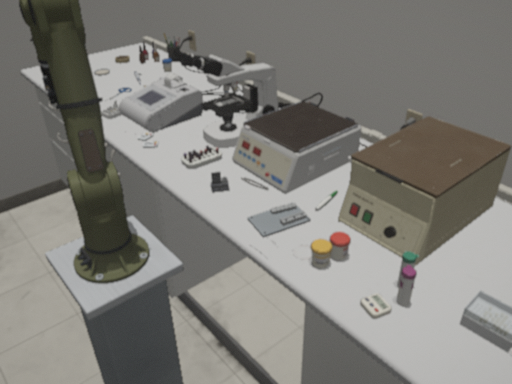

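View pics/side0.png

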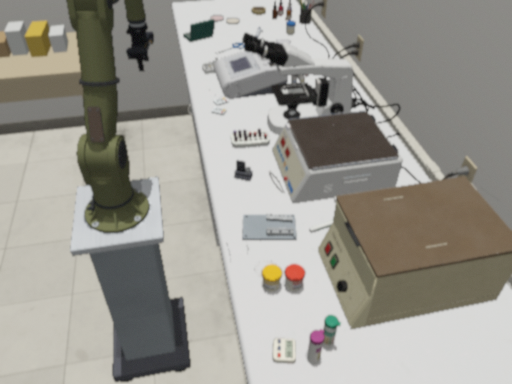

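Way at side (270,227) with jaws to its right; carrier at side (243,171) / scene (218,183); forceps (276,181), yellow and red cups (272,275)/(294,275), tray (250,137).

Run:
```python
from h import *
for n,b in (("side0",dict(way=(210,242,240,302),car=(155,182,230,256),forc=(170,192,266,288),yel=(262,290,260,283))),("scene0",dict(way=(200,238,245,315),car=(168,194,207,232)))):
    z=np.load(n+'.npz');P=z['P'];f=z['f']
    for k,(a,e,l,r) in b.items():
        p=P[a:e,l:r].reshape(-1,3);c=f[a:e,l:r].reshape(-1,3)
        m=(p[:,2]>0.004)&(p[:,2]<.09);q=p[m]
        print(n,k,len(q),q.min(0).round(3),q.max(0).round(3))
        if k in('way',):
            for lo,hi in((.006,.014),(.018,.03)):
                s=q[(q[:,2]>lo)&(q[:,2]<hi)];print(lo,len(s),cv2.minAreaRect((s[:,:2]*1000).astype(np.float32)),np.median(s[:,2]))
        if k=='car':
            for lo,hi in((.004,.022),(.022,.034),(.05,.08)):
                s=q[(q[:,2]>lo)&(q[:,2]<hi)];print(lo,len(s),s.mean(0).round(3),cv2.minAreaRect((s[:,:2]*1000).astype(np.float32)))
    im=[cv2.resize(f[y:y+56,x:x+75,::-1],(400,300),interpolation=cv2.INTER_CUBIC) for x,y in (((205,145),(233,200)) if n=='side0' else ((182,155),(243,190)))]
    cv2.imwrite('pics/z_'+n+'.png',np.hstack(im))
cv2.imwrite('pics/zz.png',np.vstack([cv2.imread('pics/z_side0.png'),cv2.imread('pics/z_scene0.png')]))
```

```text
side0 way 1432 [ 0.398 -0.276  0.004] [ 0.621 -0.097  0.034]
0.006 885 ((507.3352355957031, -186.2447967529297), (145.2975311279297, 203.23094177246094), 78.41534423828125) 0.010639511656952205
0.018 302 ((538.2177734375, -200.5046844482422), (92.18386840820312, 94.86175537109375), 77.25294494628906) 0.02465600773682386
side0 car 315 [0.417 0.052 0.004] [0.531 0.22  0.076]
0.004 133 [0.466 0.103 0.01 ] ((472.1947326660156, 136.81369018554688), (162.32008361816406, 95.80241394042969), 80.15420532226562)
0.022 76 [0.466 0.085 0.028] ((465.8819885253906, 88.24270629882812), (33.66242218017578, 65.1947021484375), 63.644954681396484)
0.05 56 [0.456 0.095 0.063] ((456.230224609375, 95.59687805175781), (20.241718292236328, 33.92588806152344), 54.711708068847656)
side0 forc 178 [ 0.536 -0.056  0.004] [0.615 0.097 0.075]
side0 yel 473 [ 0.418 -0.456  0.004] [ 0.502 -0.335  0.075]
scene0 way 1533 [ 0.367 -0.329  0.004] [ 0.665 -0.031  0.033]
0.006 738 ((511.41448974609375, -185.7206573486328), (205.86114501953125, 231.8384552001953), 48.02458953857422) 0.011376715291195494
0.018 284 ((529.3267211914062, -198.1517333984375), (92.7249984741211, 110.8475570678711), 74.75029754638672) 0.02561973713709642
scene0 car 383 [0.413 0.037 0.004] [0.585 0.24  0.075]
0.004 176 [0.482 0.112 0.009] ((496.6795654296875, 138.19387817382812), (186.9434356689453, 93.63414001464844), 52.90751647949219)
0.022 75 [0.464 0.087 0.028] ((467.9195556640625, 90.11151885986328), (38.0517578125, 61.7404670715332), 54.84214401245117)
0.05 67 [0.458 0.096 0.064] ((457.81817626953125, 96.57420349121094), (22.946374893188477, 33.027591705322266), 52.099647521972656)
```

View pics/zz.png

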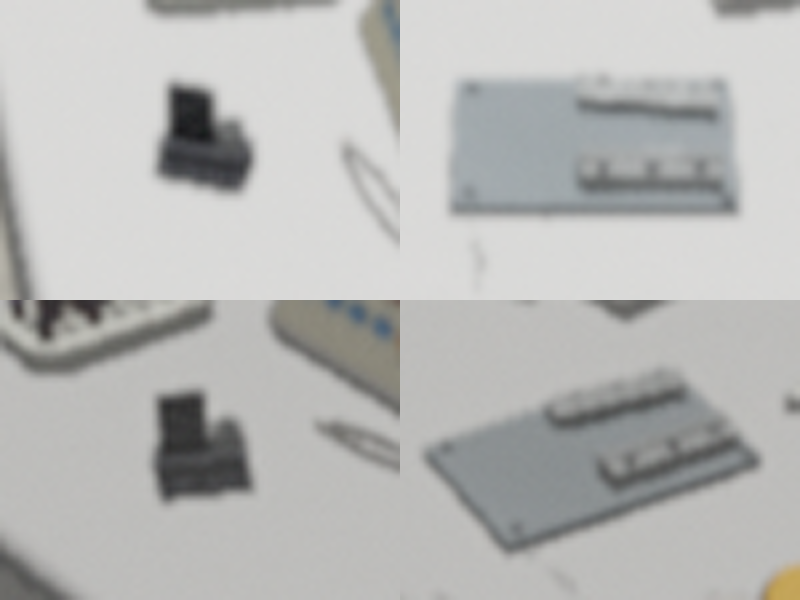

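>>> servo_tool(series=[[[-0.94,-1,0,0,0,0.139,1],[-0.94,-1,0,0,0,0.139,1],[-0.94,-1,0,0,0,0.139,1],[-0.94,-1,0,0,0,0.139,1],[-0.94,-1,0,0,0,0.139,1],[-0.94,-1,0,0,0,0.139,1],[-0.94,-1,0,0,0,0.139,1],[-0.94,-1,0,0,0,0.139,1],[-0.94,-1,0,0,0,0.139,1],[-0.94,-1,0,0,0,0.139,1],[-0.94,-1,0,0,0,0.139,1]]])

```text
time_s: 1.07
tool_pos: [0.3569, 0.2714, 0.2228]
tool_rot: [-180.0, 0.1, 141.5]
force: [-0.5, -0.9, 0.1]
grip_width: 0.0869
grasp_force: 0.0
```

```bash
cat >> h.py <<'E'
def go(x,y,z,yaw,roll=180,pitch=0):
    o=get_obs();A=R.from_euler('xyz',o['tool_rot'],degrees=True)
    B=R.from_euler('xyz',[roll,pitch,yaw],degrees=True)
    print(np.r_[A.inv().apply(np.array([x,y,z])-o['tool_pos'])/.3,(A.inv()*B).as_rotvec()/np.pi].round(4), 't',o['time_s'],o['tool_pos'].round(4),o['tool_rot'].round(1))
E
python3 - <<'E'
from h import *
go(.457,.096,.2,142)
c=cam('wrist');save('w0',c)
print(np.array(c['mount']).round(3),c['P'][192,256])
E
```

```text
[-6.247e-01 -2.499e-01  7.740e-02 -1.000e-04  7.000e-04 -2.700e-03] t 1.0667 [0.3569 0.2714 0.2228] [-1.800e+02  1.000e-01  1.415e+02]
[[ 0.    -0.957 -0.29   0.08 ]
 [ 1.     0.    -0.    -0.001]
 [ 0.    -0.29   0.957 -0.161]
 [ 0.     0.     0.     1.   ]] [ 0.38453577  0.24390157 -0.00139306]
```

View pics/w0.png

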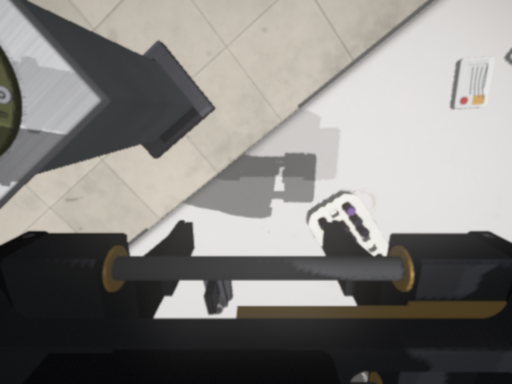

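Wrist view: camera looks on the tool +x side; carrier is at (218,292) behind the gripper, tray at (348,222). I go past the carrier to see it clear of the fingers.

>>> servo_tool(series=[[[-0.82,-0.255,0.08,0,0,0,1],[-0.82,-0.255,0.08,0,0,0,1],[-0.82,-0.255,0.08,0,0,0,1],[-0.82,-0.255,0.08,0,0,0,1],[-0.82,-0.255,0.08,0,0,0,1],[-0.82,-0.255,0.08,0,0,0,1],[-0.82,-0.255,0.08,0,0,0,1],[-0.82,-0.255,0.08,0,0,0,1],[-0.82,-0.255,0.08,0,0,0,1]]])

```text
time_s: 1.87
tool_pos: [0.4996, 0.0687, 0.1982]
tool_rot: [-180.0, -0.1, 142.2]
force: [-0.2, 0.6, 0.5]
grip_width: 0.0871
grasp_force: 0.0
```

Run:
```python
from h import *
c=cam('wrist');save('w1',c);P=c['P']
r=np.hypot(P[...,0]-.457,P[...,1]-.096)<.07
for lo,hi in((.023,.03),(.038,.05),(.062,.078)):
    s=P[r&(P[...,2]>lo)&(P[...,2]<hi)];print(lo,len(s),s.mean(0).round(4),cv2.minAreaRect((s[:,:2]*1000).astype(np.float32)))
```

```text
0.023 672 [0.4669 0.0922 0.0257] ((467.89923095703125, 92.14805603027344), (28.002582550048828, 63.941810607910156), 60.80502700805664)
0.038 92 [0.4842 0.0847 0.0427] ((469.9542236328125, 94.99988555908203), (20.588600158691406, 56.62424087524414), 53.31907653808594)
0.062 352 [0.4583 0.0988 0.069 ] ((458.739013671875, 98.46334838867188), (12.446215629577637, 33.95301818847656), 60.79503631591797)
```

View pics/w1.png

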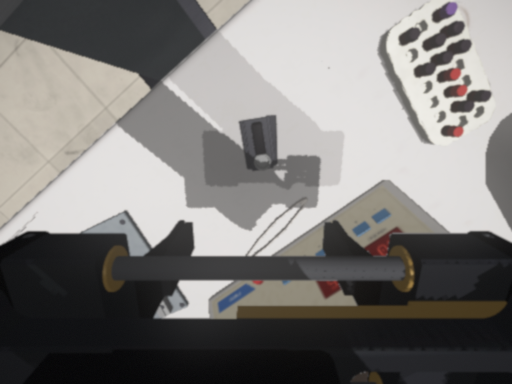

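Carrier at (260,145), block/fin sizes match (28x64, 12x34), socket at (263,160): yaw ≈ -29°. Next check obstacle heights near the way before viewing it.

Run:
```python
from h import *
P=np.concatenate([np.load(n)['P'].reshape(-1,3) for n in('side0.npz','scene0.npz')])
for y in np.arange(-.5,.3,.1):
    print(round(y,2),[round(float(np.nanmax(P[(abs(P[:,0]-x)<.025)&(abs(P[:,1]-y)<.05),2],initial=0)),2) for x in np.arange(.4,.85,.05)])
go(.575,-.2,.24,168)
```

```text
-0.5 [0.01, 0.07, 0.08, 0.07, 0.1, 0.25, 0.26, 0.26, 0.26]
-0.4 [0.07, 0.08, 0.08, 0.08, 0.06, 0.25, 0.26, 0.26, 0.26]
-0.3 [0.01, 0.01, 0.02, 0.03, 0.04, 0.26, 0.25, 0.26, 0.25]
-0.2 [0.02, 0.02, 0.03, 0.03, 0.03, 0.02, 0.02, 0.02, 0.01]
-0.1 [0.01, 0.02, 0.03, 0.01, 0.1, 0.17, 0.17, 0.18, 0.17]
-0.0 [0.01, 0.01, 0.01, 0.01, 0.1, 0.17, 0.17, 0.17, 0.17]
0.1 [0.01, 0.08, 0.05, 0.01, 0.1, 0.17, 0.17, 0.17, 0.18]
0.2 [0.01, 0.01, 0.01, 0.01, 0.1, 0.17, 0.18, 0.17, 0.17]
[-7.490e-01 -5.569e-01 -1.400e-01  0.000e+00 -4.000e-04 -1.427e-01] t 1.9167 [0.4993 0.0696 0.1982] [-1.800e+02 -1.000e-01  1.423e+02]
```

>>> servo_tool(series=[[[-0.72,-0.56,-0.14,0,0,-0.143,1],[-0.72,-0.56,-0.14,0,0,-0.143,1],[-0.72,-0.56,-0.14,0,0,-0.143,1],[-0.72,-0.56,-0.14,0,0,-0.143,1],[-0.72,-0.56,-0.14,0,0,-0.143,1],[-0.72,-0.56,-0.14,0,0,-0.143,1],[-0.72,-0.56,-0.14,0,0,-0.143,1],[-0.72,-0.56,-0.14,0,0,-0.143,1],[-0.72,-0.56,-0.14,0,0,-0.143,1],[-0.72,-0.56,-0.14,0,0,-0.143,1]]])

```text
time_s: 2.75
tool_pos: [0.5678, -0.1955, 0.24]
tool_rot: [179.9, -0.1, 168.0]
force: [0.2, 1.1, 0.4]
grip_width: 0.087
grasp_force: 0.0
```

Run:
```python
from h import *
c=cam('wrist');save('w2',c);P=c['P']
r=(abs(P[...,0]-.508)<.13)&(abs(P[...,1]+.186)<.1)
for lo,hi in((.006,.014),(.021,.03)):
    m=(r&(P[...,2]>lo)&(P[...,2]<hi)).astype(np.uint8)
    k,L,st,_=cv2.connectedComponentsWithStats(m)
    for i in range(1,k):
        if st[i,4]>80:
            s=P[L==i];print(lo,st[i],s.mean(0).round(4),cv2.minAreaRect((s[:,:2]*1000).astype(np.float32)))
o=get_obs();print(o['time_s'],o['tool_pos'],o['tool_rot'])
go(.4587,.0985,.12,150.8)
```

```text
0.006 [ 210   54   83  130 8183] [ 0.4877 -0.1872  0.0094] ((503.0802917480469, -191.69961547851562), (112.13689422607422, 179.73428344726562), 78.14154815673828)
0.021 [ 220  116   18   64 1068] [ 0.5285 -0.2302  0.0243] ((530.2715454101562, -230.68902587890625), (23.969070434570312, 89.33963775634766), 77.92098236083984)
0.021 [263 116  21  64 843] [ 0.5418 -0.1692  0.0243] ((543.4804077148438, -169.51902770996094), (18.953960418701172, 89.67147064208984), 72.15133666992188)
2.8 [ 0.56791627 -0.19434501  0.23985427] [ 1.79874191e+02 -8.00196590e-02  1.68106112e+02]
[ 5.569e-01  8.793e-01  4.022e-01  6.000e-04 -5.000e-04  9.610e-02] t 2.8 [ 0.5679 -0.1943  0.2399] [ 1.799e+02 -1.000e-01  1.681e+02]
```

View pics/w2.png

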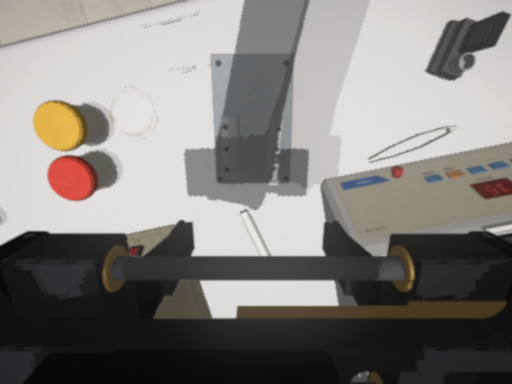

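Way clear at (252,118): plate rectangle 112x180 centred (0.5031,-0.1917), yaw -12°, jaws at (228,148) and (273,148), gib −17.9° (6° taper). All consistent. Now grasp.

>>> servo_tool(series=[[[0.557,0.879,0.35,0,0,0.096,1],[0.557,0.879,0.35,0,0,0.096,1],[0.557,0.879,0.35,0,0,0.096,1],[0.557,0.879,0.35,0,0,0.096,1],[0.557,0.879,0.35,0,0,0.096,1],[0.557,0.879,0.35,0,0,0.096,1],[0.557,0.879,0.35,0,0,0.096,1],[0.557,0.879,0.35,0,0,0.096,1],[0.557,0.879,0.35,0,0,0.096,1],[0.557,0.879,0.4,0,0,0.096,1],[0.557,0.879,0.4,0,0,0.096,1]]])

```text
time_s: 3.72
tool_pos: [0.4561, 0.0982, 0.1186]
tool_rot: [-179.9, -0.2, 151.1]
force: [0.5, -0.9, -0.6]
grip_width: 0.087
grasp_force: 0.0
```

```bash
python3 -c "
from h import *
go(.4587,.0985,.037,150.8)"
```

```text
[-0.0079  0.0056  0.2719 -0.0007 -0.001   0.0014] t 3.7167 [0.4561 0.0982 0.1186] [-179.9   -0.2  151.1]
```

Descend and close, gripping at 25 N.

>>> servo_tool(series=[[[-0.008,0.006,0.1,0,0,0.001,1],[-0.008,0.006,0.2,0,0,0.001,1],[-0.008,0.006,0.25,0,0,0.001,1],[-0.008,0.006,0.272,0,0,0.001,1],[-0.008,0.006,0.272,0,0,0.001,0.6],[-0.008,0.006,0.272,0,0,0.001,0.3],[-0.008,0.006,0.272,0,0,0.001,0.2],[-0.008,0.006,0.272,0,0,0.001,0.1],[-0.008,0.006,0.272,0,0,0.001,0.05],[-0.008,0.006,0.272,0,0,0.001,0],[-0.008,0.006,0.272,0,0,0.001,0],[-0.008,0.006,0.272,0,0,0.001,0]]], grip_force=25)

```text
time_s: 4.72
tool_pos: [0.4625, 0.0955, 0.0392]
tool_rot: [180.0, 0.0, 150.4]
force: [-0.5, -0.2, 0.3]
grip_width: 0.0418
grasp_force: 0.0
```

```bash
python3 -c "
from h import *
o=get_obs();print(o['tool_pos'],o['tool_rot'],o['grip_width'],o['grasp_force'],o['force'])
go(.4336,-.175,.15,168.05)"
```

```text
[0.46252929 0.09552248 0.03918543] [1.79971138e+02 8.22760548e-03 1.50433287e+02] 0.041780360478648894 0.0 [-0.50584269 -0.20805282  0.30558479]
[-3.611e-01 -8.317e-01 -3.697e-01  2.000e-04  1.000e-04 -9.790e-02] t 4.7167 [0.4625 0.0955 0.0392] [180.    0.  150.4]
```

>>> servo_tool(series=[[[0.014,0.002,0.005,0,0,0,0],[0.014,0.002,0.005,0,0,0,0],[0.014,0.002,0.005,0,0,0,0],[0.014,0.002,0.005,0,0,0,0],[0.014,0.002,0.005,0,0,0,0],[0.014,0.002,0.005,0,0,0,0],[0.014,0.002,0.005,0,0,0,0],[0.014,0.002,0.005,0,0,0,0],[0.014,0.002,0.005,0,0,0,0],[0.014,0.002,0.005,0,0,0,0]]])

```text
time_s: 5.55
tool_pos: [0.4589, 0.0979, 0.0373]
tool_rot: [-180.0, -0.0, 150.4]
force: [-0.8, -0.8, -1.3]
grip_width: 0.0122
grasp_force: 25.0
```

```bash
python3 -c "
from h import *
o=get_obs();print(o['tool_pos'],o['tool_rot'],o['grip_width'],o['grasp_force'],o['force'])
go(.4336,-.175,.15,168.05)"
```

```text
[0.45889765 0.09794324 0.03733023] [-1.79986749e+02 -9.41635916e-03  1.50434032e+02] 0.012215303702923962 24.989496956113726 [-0.82899253 -0.75975785 -1.28361751]
[-3.755e-01 -8.330e-01 -3.754e-01 -1.000e-04 -1.000e-04 -9.790e-02] t 5.55 [0.4589 0.0979 0.0373] [-180.    -0.   150.4]
```

>>> servo_tool(series=[[[0,0,-0.1,0,0,0,0],[0,0,-0.2,0,0,0,0],[-0.1,-0.2,-0.23,0,0,-0.03,0],[-0.15,-0.3,-0.23,0,0,-0.06,0],[-0.2,-0.4,-0.23,0,0,-0.098,0],[-0.25,-0.5,-0.23,0,0,-0.098,0],[-0.3,-0.62,-0.23,0,0,-0.098,0],[-0.34,-0.72,-0.23,0,0,-0.098,0],[-0.37,-0.79,-0.23,0,0,-0.098,0],[-0.37,-0.83,-0.23,0,0,-0.098,0],[-0.37,-0.83,-0.23,0,0,-0.098,0],[-0.37,-0.83,-0.23,0,0,-0.098,0]]])

```text
time_s: 6.55
tool_pos: [0.4325, -0.1725, 0.1062]
tool_rot: [179.9, -0.0, 168.0]
force: [-0.1, 1.1, -2.5]
grip_width: 0.0118
grasp_force: 25.0
```

```bash
python3 -c "
from h import *
go(.4322,-.1742,.056,168.05)
c=cam('side');save('s1',c)
f=c['frame'][190:265,220:320,::-1];cv2.imwrite('pics/s1c.png',cv2.resize(f,(800,600),interpolation=cv2.INTER_CUBIC))
o=get_obs();print(o['force'],o['grip_width'],o['grasp_force'])"
```

```text
[-0.0003 -0.0059  0.1675  0.0004 -0.0002 -0.    ] t 6.55 [ 0.4325 -0.1725  0.1062] [179.9  -0.  168. ]
[ 0.14032189 -0.14269227 -1.80607503] 0.012006270203797673 24.989567510783672
```

View pics/s1c.png

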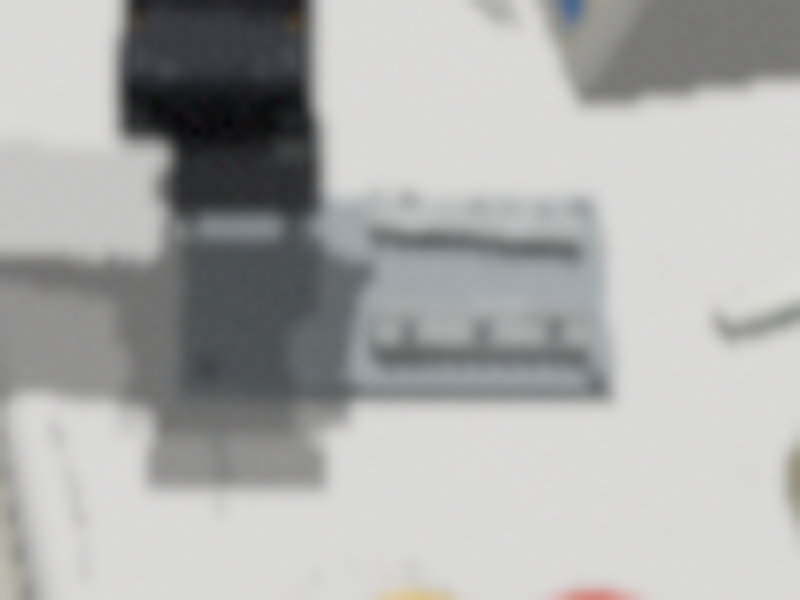

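Carrier is held upright at crop (245,185) above the apron, jaws ahead at (470,240) and (480,340). Lower it.

>>> servo_tool(series=[[[0,-0.005,0.08,0,0,0,0],[0,-0.005,0.14,0,0,0,0],[0,-0.005,0.17,0,0,0,0],[0,-0.005,0.175,0,0,0,0],[0,-0.005,0.18,0,0,0,0],[0,-0.005,0.184,0,0,0,0],[0,-0.005,0.188,0,0,0,0],[0,-0.005,0.19,0,0,0,0],[0,-0.005,0.192,0,0,0,0],[0,-0.005,0.193,0,0,0,0]]])

```text
time_s: 7.43
tool_pos: [0.4327, -0.1748, 0.0488]
tool_rot: [180.0, 0.0, 168.1]
force: [-0.8, 0.5, -1.7]
grip_width: 0.012
grasp_force: 25.0
```

```bash
python3 -c "
from h import *
go(.4322,-.1742,.0473,168.05)
o=get_obs();print(o['force'],o['grip_width'],o['grasp_force'])"
```

```text
[0.002  0.0015 0.0051 0.0001 0.0002 0.0001] t 7.4333 [ 0.4327 -0.1748  0.0488] [180.    0.  168.1]
[-0.75224622  0.48223434 -1.73591145] 0.011956148485994926 24.989486820995808
```

>>> servo_tool(series=[[[0,0.001,0.001,0,0,0,0],[0,0.001,0.002,0,0,0,0],[0,0.001,0.003,0,0,0,0],[0,0.001,0.004,0,0,0,0],[0,0.001,0.005,0,0,0,0],[0,0.001,0.006,0,0,0,0],[0,0.001,0.006,0,0,0,0]]])

```text
time_s: 8.02
tool_pos: [0.4325, -0.1744, 0.0471]
tool_rot: [180.0, -0.0, 168.1]
force: [-2.7, 1.2, 4.3]
grip_width: 0.012
grasp_force: 25.0
```

>>> servo_tool(series=[[[-0.01,0,-0.001,0,0,0,0],[-0.02,0,-0.001,0,0,0,0],[-0.03,0,-0.001,0,0,0,0],[-0.04,0,-0.001,0,0,0,0],[-0.05,0,-0.001,0,0,0,0],[-0.06,0,-0.001,0,0,0,0],[-0.07,0,-0.001,0,0,0,0],[-0.075,0,-0.001,0,0,0,0],[-0.08,0,-0.001,0,0,0,0]]])

```text
time_s: 8.77
tool_pos: [0.4556, -0.1795, 0.0472]
tool_rot: [180.0, -0.1, 168.1]
force: [-6.6, 1.7, 9.6]
grip_width: 0.0116
grasp_force: 25.0
```

>>> servo_tool(series=[[[0,0,-0.003,0,0,0,0],[-0.008,0,-0.003,0,0,0,0],[-0.015,0,-0.003,0,0,0,0],[-0.022,0,-0.003,0,0,0,0],[-0.028,0,-0.003,0,0,0,0],[-0.034,0,-0.003,0,0,0,0],[-0.04,0,-0.003,0,0,0,0],[-0.045,0,-0.003,0,0,0,0]]])

```text
time_s: 9.43
tool_pos: [0.4694, -0.1823, 0.0479]
tool_rot: [-180.0, 0.0, 168.1]
force: [0.3, -0.6, -2.1]
grip_width: 0.012
grasp_force: 25.0
```

>>> servo_tool(series=[[[-0.006,0,-0.001,0,0,0,0],[-0.012,0,-0.001,0,0,0,0],[-0.018,0,-0.001,0,0,0,0],[-0.024,0,0,0,0,0,0],[-0.03,0,0,0,0,0,0],[-0.03,-0.002,0.001,0,0,0,0],[-0.03,-0.004,0.002,0,0,0,0],[-0.03,-0.004,0.0025,0,0,0,0]]])

```text
time_s: 10.1
tool_pos: [0.478, -0.1848, 0.0472]
tool_rot: [180.0, 0.0, 168.1]
force: [1.4, 1.6, -0.4]
grip_width: 0.0118
grasp_force: 25.0
```

```bash
python3 -c "
from h import *
o=get_obs();print(o['force'],o['wrist_torque'],o['tool_pos'],o['tool_rot'])"
```

```text
[ 1.41114326  1.6346463  -0.43957347] [ 0.38121029 -0.16740629  0.03202365] [ 0.47799934 -0.18479335  0.04720675] [1.79953683e+02 1.16698336e-02 1.68090305e+02]
```

>>> servo_tool(series=[[[0,0,0,0,0,0,0.35],[0,0,0,0,0,0,0.35],[0,0,0,0,0,0,0.35],[0,0,0,0,0,0,0.35],[0,0,0,0,0,0,0.35],[0,0,-0.06,0,0,0,0.35],[0,0,-0.14,0,0,0,0.35],[0,0,-0.17,0,0,0,0.35],[0.08,-0.005,-0.17,0,0,0,0],[0.165,-0.005,-0.17,0,0,0,0],[0.165,-0.005,-0.17,0,0,0,0],[0.165,-0.005,-0.17,0,0,0,0]]])

```text
time_s: 11.1
tool_pos: [0.4286, -0.1757, 0.0982]
tool_rot: [179.8, 0.1, 168.1]
force: [1.3, -1.2, 0.0]
grip_width: 0.0114
grasp_force: 0.0
```

```bash
cat >> h.py <<'E'
C=np.array([.5031,-.1917]);a=np.radians(-11.95);U=np.array([[np.cos(a),np.sin(a)],[-np.sin(a),np.cos(a)]])
def st():
    o=get_obs();print('t',round(o['time_s'],2),'way xy mm',(U@(o['tool_pos'][:2]-C)*1e3).round(1),'z',o['tool_pos'][2].round(4),'Fway',(U@o['force'][:2]).round(2),o['force'][2].round(2),'w',o['grip_width'],o['tool_rot'])
def wgo(x,y,z): p=C+U.T@np.array([x,y]);go(p[0],p[1],z,168.05)
E
python3 - <<'E'
from h import *
st();wgo(-.075,0,.0285)
c=cam('wrist');save('w3',c);P=c['P'];S=(P[...,:2]-C)@U.T*1e3
c=cam('side');save('s3',c);P2=c['P'];S2=(P2[...,:2]-C)@U.T*1e3
for Q,S in((P,S),(P2,S2)):
    m=(abs(S[...,1])<20)&(S[...,0]>-60)&(S[...,0]<40)
    for lo,hi in((.031,.039),(.066,.085)):
        s=S[m&(Q[...,2]>lo)&(Q[...,2]<hi)]
        if len(s)>5: print(lo,len(s),s.mean(0).round(1),cv2.minAreaRect(s.astype(np.float32)),np.nanmedian(Q[m&(Q[...,2]>lo)&(Q[...,2]<hi)][:,2]))
E
```

```text
t 11.1 way xy mm [-76.2   0.2] z 0.0982 Fway [ 1.47 -0.91] 0.03 w 0.011390117180395867 [1.79819410e+02 5.79004779e-02 1.68091272e+02]
[-3.900e-03 -1.400e-03  2.323e-01  1.000e-03  3.000e-04  2.000e-04] t 11.1 [ 0.4286 -0.1757  0.0982] [1.798e+02 1.000e-01 1.681e+02]
0.031 194 [-38.9  -3.3] ((-16.623016357421875, -2.4130725860595703), (15.955876350402832, 64.8121109008789), 87.4936294555664) 0.03527402181895192
0.066 284 [-21.2   0.2] ((-27.783008575439453, 0.5881242752075195), (12.125752449035645, 33.73318862915039), 89.59197998046875) 0.07922596582376584
0.031 67 [-20.1  -8.1] ((-4.408210754394531, -3.030282974243164), (88.69844055175781, 30.634572982788086), 2.1106839179992676) 0.03550458534132028
0.066 53 [-27.1  -3.2] ((-27.213274002075195, -2.018556594848633), (31.125757217407227, 14.157523155212402), 6.614560604095459) 0.07772186444695173
```

>>> servo_tool(series=[[[-0.002,-0.001,0.1,0,0,0,0],[-0.002,-0.001,0.18,0,0,0,0],[-0.002,-0.001,0.225,0,0,0,0],[-0.002,-0.001,0.231,0,0,0,0],[-0.01,-0.001,0.232,0,0,0,0],[-0.02,-0.001,0.232,0,0,0,0],[-0.03,-0.001,0.232,0,0,0,0],[-0.04,-0.001,0.232,0,0,0,0],[-0.045,-0.001,0.232,0,0,0,0],[-0.05,-0.001,0.232,0,0,0,0]]], grip_force=20)

```text
time_s: 12.03
tool_pos: [0.4444, -0.18, 0.0291]
tool_rot: [180.0, 0.1, 168.1]
force: [-0.6, -0.2, 0.1]
grip_width: 0.0006
grasp_force: 0.0
```

```bash
python3 -c "
from h import *
st()"
```

```text
t 12.03 way xy mm [-59.9  -0.7] z 0.0291 Fway [-0.55 -0.3 ] 0.08 w 0.0005665876550861669 [1.79980611e+02 6.69045073e-02 1.68089677e+02]
```

>>> servo_tool(series=[[[-0.01,0,0,0,0,0,0],[-0.02,0,0,0,0,0,0],[-0.03,0,0,0,0,0,0],[-0.04,0,0,0,0,0,0],[-0.05,0,0,0,0,0,0],[-0.06,0,0,0,0,0,0],[-0.068,0,0,0,0,0,0],[-0.075,0,0,0,0,0,0],[-0.082,0,0,0,0,0,0],[-0.087,0,0,0,0,0,0]]])

```text
time_s: 12.87
tool_pos: [0.4694, -0.1852, 0.0285]
tool_rot: [180.0, 0.0, 168.1]
force: [-1.6, -0.0, 1.0]
grip_width: 0.0004
grasp_force: 0.9
```

```bash
python3 -c "
from h import *
st()"
```

```text
t 12.87 way xy mm [-34.3  -0.7] z 0.0285 Fway [-1.53 -0.37] 0.96 w 0.00041948403137218303 [1.79995742e+02 5.07711627e-03 1.68080494e+02]
```

>>> servo_tool(series=[[[-0.004,0,0,0,0,0,0],[-0.008,0,0,0,0,0,0],[-0.012,0,0,0,0,0,0],[-0.016,0,0,0,0,0,0],[-0.02,0,0,0,0,0,0],[-0.024,0,0,0,0,0,0],[-0.026,0,0,0,0,0,0]]])

```text
time_s: 13.45
tool_pos: [0.4771, -0.1869, 0.0286]
tool_rot: [180.0, 0.0, 168.1]
force: [-0.9, 0.4, -1.2]
grip_width: 0.0006
grasp_force: 0.7
```

>>> servo_tool(series=[[[-0.002,0,0,0,0,0,0],[-0.004,0,0,0,0,0,0],[-0.006,0,0,0,0,0,0],[-0.008,0,0,0,0,0,0]]])

```text
time_s: 13.78
tool_pos: [0.4791, -0.1872, 0.0286]
tool_rot: [180.0, -0.0, 168.1]
force: [-2.0, 1.1, -0.0]
grip_width: 0.0005
grasp_force: 1.0
```

>>> servo_tool(series=[[[-0.002,0,0,0,0,0,0],[-0.004,0,0,0,0,0,0],[-0.006,0,0,0,0,0,0],[-0.007,0,0,0,0,0,0]]])

```text
time_s: 14.12
tool_pos: [0.4813, -0.1878, 0.0286]
tool_rot: [180.0, 0.0, 168.1]
force: [-1.4, 1.8, -0.0]
grip_width: 0.0007
grasp_force: 1.0
```

>>> servo_tool(series=[[[-0.002,0,0,0,0,0,0],[-0.004,0,0,0,0,0,0],[-0.006,0,0,0,0,0,0],[-0.008,0,0,0,0,0,0]]])

```text
time_s: 14.45
tool_pos: [0.4836, -0.1882, 0.0286]
tool_rot: [180.0, -0.0, 168.1]
force: [-2.6, 0.7, -0.6]
grip_width: 0.0005
grasp_force: 1.1
```

>>> servo_tool(series=[[[-0.002,0,0,0,0,0,0],[-0.004,0,0,0,0,0,0],[-0.006,0,0,0,0,0,0],[-0.008,0,0,0,0,0,0]]])

```text
time_s: 14.78
tool_pos: [0.4859, -0.1887, 0.0286]
tool_rot: [180.0, -0.0, 168.1]
force: [-1.6, 1.1, 0.2]
grip_width: 0.0002
grasp_force: 1.2
```

>>> servo_tool(series=[[[-0.002,0,0,0,0,0,0],[-0.004,0,0,0,0,0,0],[-0.006,0,0,0,0,0,0],[-0.008,0,0,0,0,0,0]]])

```text
time_s: 15.12
tool_pos: [0.4882, -0.1892, 0.0286]
tool_rot: [180.0, -0.0, 168.1]
force: [-1.7, 2.3, 0.2]
grip_width: 0.0005
grasp_force: 1.3
```

>>> servo_tool(series=[[[-0.002,0,0,0,0,0,0],[-0.004,0,0,0,0,0,0],[-0.006,0,0,0,0,0,0],[-0.008,0,0,0,0,0,0]]])

```text
time_s: 15.45
tool_pos: [0.4906, -0.1898, 0.0286]
tool_rot: [180.0, -0.0, 168.1]
force: [-2.2, 1.9, 1.0]
grip_width: 0.0008
grasp_force: 1.3
```

>>> servo_tool(series=[[[-0.002,0,0,0,0,0,0],[-0.004,0,0,0,0,0,0],[-0.006,0,0,0,0,0,0],[-0.008,0,0,0,0,0,0]]])

```text
time_s: 15.78
tool_pos: [0.493, -0.1903, 0.0286]
tool_rot: [180.0, -0.0, 168.1]
force: [-2.4, 3.0, -0.1]
grip_width: 0.0005
grasp_force: 1.4
```

>>> servo_tool(series=[[[-0.002,0,0,0,0,0,0],[-0.004,0,0,0,0,0,0],[-0.006,0,0,0,0,0,0],[-0.008,0,0,0,0,0,0]]])

```text
time_s: 16.12
tool_pos: [0.495, -0.1907, 0.0285]
tool_rot: [180.0, -0.0, 168.1]
force: [-4.7, 4.1, 2.8]
grip_width: 0.0005
grasp_force: 2.4
```

Run:
```python
from h import *
st()
c=cam('side');save('s4',c);P2=c['P'];S=(P2[...,:2]-C)@U.T*1e3
m=(abs(S[...,1])<25)&(S[...,0]>-60)&(S[...,0]<70)
for lo,hi in((.031,.039),(.066,.085)):
    s=S[m&(P2[...,2]>lo)&(P2[...,2]<hi)];print(lo,len(s),s.mean(0).round(1),cv2.minAreaRect(s.astype(np.float32)))
f=c['frame'][190:265,220:320,::-1];cv2.imwrite('pics/s4c.png',cv2.resize(f,(800,600),interpolation=cv2.INTER_CUBIC))
```

```text
t 16.12 way xy mm [-8.2 -0.7] z 0.0285 Fway [-5.42  3.07] 2.79 w 0.0004571542584304729 [ 1.79986729e+02 -4.77570367e-02  1.68083728e+02]
0.031 26 [49.7 -9.4] ((48.72643280029297, -1.7528572082519531), (30.018003463745117, 28.721446990966797), 12.9296293258667)
0.066 11 [35.3 -2.6] ((35.169498443603516, -1.5627846717834473), (10.106684684753418, 3.8193423748016357), 89.5168228149414)
```

View pics/s4c.png

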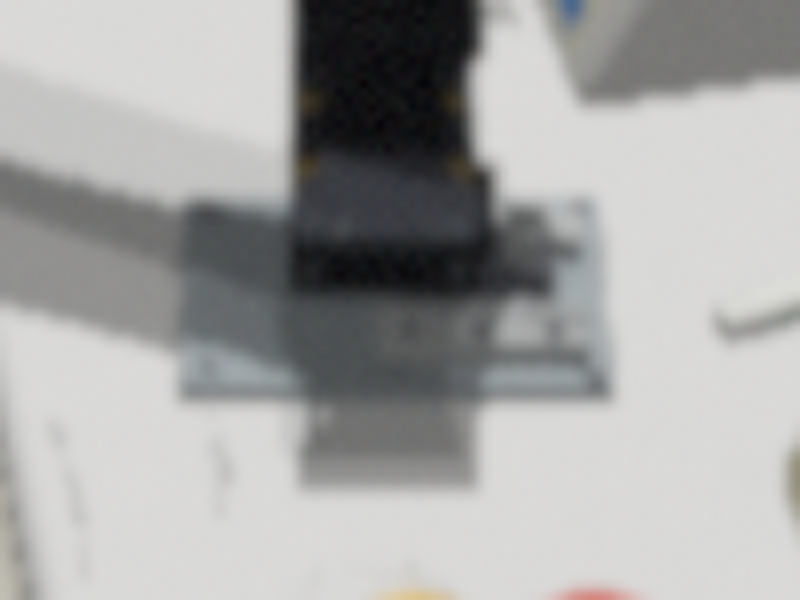

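Carrier sits between the jaws (crop 520,270), and resistance now rises. Finer steps.

>>> servo_tool(series=[[[-0.001,0,0,0,0,0,0],[-0.002,0,0,0,0,0,0],[-0.003,0,0,0,0,0,0]]])

```text
time_s: 16.42
tool_pos: [0.4951, -0.1907, 0.0285]
tool_rot: [180.0, -0.1, 168.1]
force: [-5.9, 4.9, 4.9]
grip_width: 0.0006
grasp_force: 3.5
```

>>> servo_tool(series=[[[-0.001,0,0,0,0,0,0],[-0.002,0,0,0,0,0,0],[-0.003,0,0,0,0,0,0],[-0.004,0,0,0,0,0,0],[-0.004,0,0,0,0,0,0]]])

```text
time_s: 16.83
tool_pos: [0.4951, -0.1907, 0.0284]
tool_rot: [179.9, -0.3, 168.1]
force: [-8.4, 3.9, 6.8]
grip_width: 0.0002
grasp_force: 4.7
```

```bash
python3 -c "
from h import *
st()"
```

```text
t 16.83 way xy mm [-8.  -0.7] z 0.0284 Fway [-9.03  2.09] 6.81 w 0.00018936920898936097 [179.93036548  -0.28120017 168.0602346 ]
```

>>> servo_tool(series=[[[0.006,0,0,0,0,0,0],[0.012,0,0,0,0,0,0],[0.016,0.001,0,0,0,0,0],[0.016,0.003,0,0,0,0,0],[0.012,0.003,0,0,0,0,0],[0.008,0.003,0,0,0,0,0],[0.004,0.003,0,0,0,0,0],[0.001,0.003,0,0,0,0,0],[-0.001,0.003,0,0,0,0,0],[-0.001,0.003,0,0,0,0,0]]])

```text
time_s: 17.67
tool_pos: [0.4952, -0.19, 0.028]
tool_rot: [180.0, -0.3, 168.1]
force: [-8.0, 1.0, 5.4]
grip_width: 0.0004
grasp_force: 3.8
```

```bash
python3 -c "
from h import *
st()"
```

```text
t 17.67 way xy mm [-8.  0.] z 0.028 Fway [-8.01 -0.68] 5.39 w 0.0004032564761590834 [179.95515568  -0.3344387  168.05852137]
```

Same stop at −8.0 mm after easing off. Press on towards ~16 N.

>>> servo_tool(series=[[[-0.001,0,0,0,0,0,0],[-0.002,0,0,0,0,0,0],[-0.003,0,0,0,0,0,0],[-0.004,0,0,0,0,0,0],[-0.005,0,0,0,0,0,0],[-0.005,0,0,0,0,0,0]]])

```text
time_s: 18.17
tool_pos: [0.4953, -0.1901, 0.0279]
tool_rot: [179.9, -0.5, 168.0]
force: [-10.7, 2.6, 7.3]
grip_width: 0.0002
grasp_force: 5.6
```

```bash
python3 -c "
from h import *
st()"
```

```text
t 18.17 way xy mm [-8. -0.] z 0.0279 Fway [-11.05   0.31] 7.33 w 0.00020158350221160517 [179.91889394  -0.50122722 168.04760425]
```

>>> servo_tool(series=[[[-0.001,0,0,0,0,0,0],[-0.002,0,0,0,0,0,0],[-0.003,0,0,0,0,0,0],[-0.004,0,0,0,0,0,0],[-0.005,0,0,0,0,0,0],[-0.006,0,0,0,0,0,0],[-0.006,0,0,0,0,0,0]]])

```text
time_s: 18.75
tool_pos: [0.4953, -0.1901, 0.0275]
tool_rot: [179.9, -0.7, 168.0]
force: [-15.4, 4.3, 11.6]
grip_width: 0.0004
grasp_force: 7.5
```

```bash
python3 -c "
from h import *
st()"
```

```text
t 18.75 way xy mm [-7.9 -0. ] z 0.0275 Fway [-16.01   1.04] 11.57 w 0.000363042967448261 [179.88265674  -0.70887392 168.03279448]
```

>>> servo_tool(series=[[[0.008,0,0,0,0,0,0],[0.016,0,0,0,0,0,0],[0.024,0,-0.002,0,0,0,0],[0.024,0,-0.002,0,0,0,0],[0.016,0,-0.002,0,0,0,0],[0.012,0,-0.002,0,0,0,0],[0.008,0,-0.002,0,0,0,0],[0.005,0,-0.002,0,0,0,0],[0.003,0,-0.002,0,0,0,0],[0.001,0,-0.002,0,0,0,0],[0,0,-0.002,0,0,0,0],[0,0,-0.002,0,0,0,0]]])

```text
time_s: 19.75
tool_pos: [0.4954, -0.19, 0.0283]
tool_rot: [179.9, -0.7, 168.0]
force: [-15.1, 4.5, 12.7]
grip_width: 0.0003
grasp_force: 7.9
```

```bash
python3 -c "
from h import *
st()"
```

```text
t 19.75 way xy mm [-7.9  0.1] z 0.0283 Fway [-15.68   1.24] 12.71 w 0.0002682035836165194 [179.87008867  -0.72611718 168.04804223]
```

Stop is repeatable at 16 N. Retract clear and inspect.

>>> servo_tool(series=[[[0.01,0,0,0,0,0,0],[0.02,0,0,0,0,0,0],[0.04,0,0,0,0,0,0],[0.07,0,0,0,0,0,0],[0.12,0,0,0,0,0,0],[0.12,0,-0.1,0,0,0,0],[0.12,0,-0.22,0,0,0,0],[0.12,0,-0.35,0,0,0,0],[0.05,0,-0.5,0,0,0,0],[-0.07,0,-0.6,0,0,0,0],[-0.19,0,-0.6,0,0,0,0],[-0.27,0,-0.6,0,0,0,0]]])

```text
time_s: 20.75
tool_pos: [0.5853, -0.2074, 0.2129]
tool_rot: [179.9, 0.5, 168.3]
force: [0.4, 0.7, 1.7]
grip_width: 0.0004
grasp_force: 0.0
```

Run:
```python
from h import *
st()
for n in('wrist','side'):
    c=cam(n);save('e_'+n,c);P=c['P'];S=(P[...,:2]-C)@U.T*1e3
    m=(abs(S[...,1])<25)&(S[...,0]>-30)&(S[...,0]<80)
    for lo,hi in((.032,.04),(.05,.058),(.07,.085)):
        k=m&(P[...,2]>lo)&(P[...,2]<hi);s=S[k]
        if len(s)>5:print(n,lo,len(s),s.mean(0).round(1),cv2.minAreaRect(s.astype(np.float32)),np.polyfit(s[:,0],P[k][:,2]*1e3,1).round(3))
```

```text
t 20.75 way xy mm [83.6  1.7] z 0.2129 Fway [0.22 0.74] 1.65 w 0.0004188887950423548 [179.9270528    0.49249821 168.28611119]
wrist 0.032 656 [34.  -1.8] ((34.47186279296875, -0.758936882019043), (27.415851593017578, 62.15260314941406), 89.45726013183594) [2.300e-02 3.504e+01]
wrist 0.05 86 [53.3  0.2] ((53.304988861083984, 0.1393289566040039), (20.033931732177734, 19.622177124023438), 76.0218276977539) [-4.0000e-03  5.3372e+01]
wrist 0.07 369 [22.7  0.1] ((22.878955841064453, 0.02380228042602539), (32.862274169921875, 12.20760726928711), 0.0233937818557024) [1.7000e-02 7.8336e+01]
side 0.032 75 [30.3 -7.5] ((33.580230712890625, -2.645244598388672), (32.1224479675293, 63.78818893432617), 88.53622436523438) [-1.2000e-02  3.6447e+01]
side 0.05 32 [39.5 -1.5] ((36.68106460571289, -4.849140167236328), (52.30462646484375, 23.64059829711914), 23.352863311767578) [-1.6000e-02  5.3641e+01]
side 0.07 45 [21.9 -2.4] ((21.903804779052734, -1.897291660308838), (30.023162841796875, 14.638480186462402), 0.5494785308837891) [-1.1000e-02  7.8177e+01]
```

View pics/e_wrist.png

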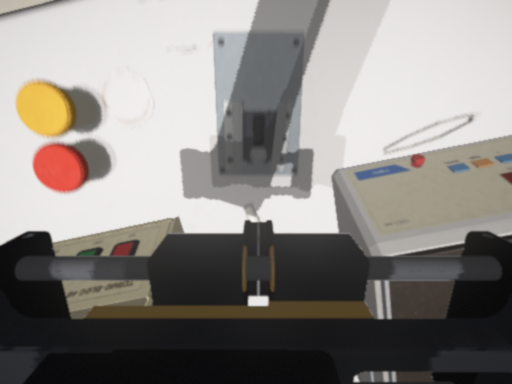

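The carrier stands square in the way at (258,132): x≈34 mm, y≈0, yaw 0, deck level at 26 mm above the floor. The cups and forceps are where they were and the arm is clear, so I hand in.

```bash
python3 -c "
from cell import env
print(env.sign_off())"
```

```text
the job is handed in; nothing more can be done
None
```

The vial carrier is wedged in the dovetail way at x ≈ 34 mm, y ≈ 0, with its foot flat. It was pressed home at about 16 N and stopped at the same point on each press. The final look after letting go showed it square, level and in place; the cups and forceps had not moved and the arm never went near the tube tray. The job was handed in at about 21 s.

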